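# Slide the loaded lab jack into the stand, under the thermometer

### The job

Push the lab jack, with the tub riding on it, across the bench into the gap between the stand's two feet until its base sits square against the stand's crossbar and the tub is centred under the thermometer stem. Push it gently by the edges of its plates with the fingertips: do not grip, lift or tip it, keep off the tub, the jack's knob and the thermometer, and leave everything else on the bench where it is.

Things in the scene. Friction and masses are not known exactly. Their poses are not given: they have to be found in the camera images.
- jack: loose scissor jack, 0.8 kg. Two equal plates, 130 mm along own x, 120 mm along own y: base 0-14 mm, top 66-80 mm high; scissors set in 9 mm or more behind their edges. Origin: centre of underside. Starts in front of the stand, right (stand's -y) of the gap, up to 14 deg askew. Own +x edge goes to the crossbar, own -x edge faces the robot. Slides with a few N, stays where left
- jack_knob: the jack's drive knob, part of the jack, not to be touched: 24 mm diameter, on the jack's own +y side, axis along y at 40 mm height, reaching to 93 mm from the jack's centre. Origin on the knob axis 61 mm from the jack's centre
- tub: open plastic tub standing loose in the middle of the jack's top plate, 76 mm diameter at the rim, 42 mm high, so its rim is 122 mm above the bench. Origin: centre of its underside. Not to be touched
- stand: heavy fixed H-shaped stand. Origin on the bench under its column; own x points away from the robot (within 11 deg), y left. Crossbar x -18 to +18 mm, 30 mm high; two feet along x, 30 mm wide and high, inner faces at y = +-120 mm, front ends at x = -85 mm. Column 14 mm thick, 460 mm high; a clamp arm at 285 mm height reaches forward to the thermometer
- stop (a point): middle of the crossbar's front face (the face towards the robot), 18 mm in front of the stand's origin; the face is straight along the stand's y
- thermometer: dial stem thermometer held upright in the stand's clamp, part of the stand, not to be touched: stem 7 mm diameter, 38 mm diameter dial head on top, 317 to 330 mm above the bench. Origin at the stem's lower tip
- stem_tip (a point): lower tip of the thermometer stem, 190 mm above the bench, 65 mm in front of the crossbar's front face on the stand's centre line: exactly above the jack's centre when the jack is home
- reagent_bottle: bystander: capped bottle 58 mm diameter, 125 mm high, in front and to the left of the stand's left foot; origin at its base
- jar: bystander: small capped jar 48 mm diameter, 55 mm high, beside the stand's left foot; origin at its base
- stopper: bystander: tapered cork stopper 36 mm diameter, 30 mm high, just in front of the stand's left foot; origin at its base
- beaker: bystander: open beaker 68 mm diameter, 90 mm high, on the left; origin at its base
- wash_bottle: bystander: bottle 64 mm diameter, 165 mm high, on the right; origin at its base
- petri_dish: bystander: covered dish 92 mm diameter, 17 mm high, front right; origin at its base
- spatula: bystander: slim steel spatula 193 mm long, 14 mm wide, lying flat near the robot, left of the middle, its own x along it; origin at its underside
Not all that is in view belongs to the job. What is meant by the jack is not turquoise, and is the larger of those in its own colour.

How it is judged:
At the end, for the whole second after the job is handed in: The jack stands flat between the stand's feet with its base within 4 mm of the crossbar and square to it within 0.04 rad, the tub stands upright on the jack with its centre within 10 mm (horizontally) of the thermometer stem, and both are at rest (x of jack in the frame of stand above -0.087 m and angle between the x axis of jack and the x axis of stand, either way round below 0.04 rad and horizontal distance between tub and stem_tip below 0.01 m and height (world z) of jack below 0.004 m and angle between each of jack, tub's own z axis and vertical below 0.03 rad and z of tub in the frame of jack between 0.076 and 0.084 m and linear speed of each of jack, tub below 0.01 m/s); the robot touches nothing.
It fails at once if the jack is lifted or tipped (height (world z) of jack above 0.008 m or angle between jack's own z axis and vertical above 0.12 rad).
It fails at once if the tub is lifted off, shifted more than 12 mm on the jack or tipped (z of tub in the frame of jack above 0.088 m or horizontal distance between tub and jack above 0.012 m or angle between tub's own z axis and vertical above 0.15 rad).
It fails at once if the robot touches the tub, the jack's knob or the thermometer (contact force between any of the fingers, the arm and tub above 0.5 N or contact force between any of the fingers, the arm and jack_knob above 0.5 N or contact force between any of the fingers, the arm and thermometer above 0.5 N).
It fails at once if the jack is rammed into the stand (more than 40 N) (contact force between jack and stand above 40 N).
It fails at once if a bystander is moved more than 20 mm (distance of any of reagent_bottle, jar, stopper, beaker, wash_bottle, petri_dish, spatula from where it was at the start of the episode above 0.02 m).
It also fails if it takes over 50 s, if anything falls off the work surface, if the arm or the gripper's body presses on something with over 40 N, if the wrist force passes 120 N, or if a joint passes its speed limit or range.

### The arm

A 6-joint arm with a two-finger parallel gripper is mounted at the origin on the work surface. World frame = base frame: x ahead of the robot, y to its left, z up, the work surface at z = 0. Lengths are in m, angles in rad, forces in N, time in s.
With the tool pointing down it reaches from about 0.35 to 0.8 m from the base axis. Payload 7.3 kg.
Tool frame: the origin (TCP) lies between the finger pads; the fingertips stand 25 mm ahead of it and the grasp point (between the pads) lies 6 mm ahead of it (r.tip_extent is the distance from the TCP to the fingertips, in m); z points along the fingers, y is the line along which they close (so a half turn about z gives the same grasp; the last joint's range is limited). The gripper opens to 85 mm and grips with 20 to 120 N. Pads are 22 mm wide; open, the fingers measure 114 mm over their backs; the gripper's body (76 mm by 85 mm) begins 54 mm behind the grasp point. The pads swing forward as they close: fully open they stand 13 mm farther back than shut.
Start: joints at [1.1, 0.342, 1.524, -0, 1.275, -0.146], TCP at [0.168, 0.498, 0.256] pointing down, gripper open.
Joint ranges: [-2.53, 2.53], [-0.77, 2.02], [0.04, 2.7], [-1, 4.14], [0.28, 2.66], [-3.11, 3.11]. Speed limits (rad/s): [2.57, 2.57, 3.14, 3.14, 3.14, 3.14].

### API

Orientations are given as a unit quaternion [x, y, z, w].
In Python, from workcell import r, command_gripper, optics gives the robot as it stands. The module is installed in compiled form; this text tells all that it offers. Calls block until the motion is done:
- r.reach(position, orientation): joint-space move of the TCP to a pose.
- r.move_straight(position, orientation=None, speed=0.15, max_force=None): straight line of the TCP; orientation=None keeps the orientation; speed is the mean speed in m/s. With max_force (N) it stops when the force on the tool has changed by that much, and returns True; else False.
- r.movej(angles): joint-space move.
- command_gripper(opening, force=None): finger opening in m; force is the grip in N (None keeps the last); returns when the fingers have stopped.
- r.hold(seconds).
- r.solve_ik(position, orientation): joint angles nearest the present ones, or None.
- r.read_state(): the state.
- optics.get_image(name): name is "side" or "top"; returns (picture, depth): 480x640x3 uint8, red, green, blue; 480x640 float32, m along the optical axis (not along the pixel's ray), 0 where there is no reading.
- optics.camera_model(name): a dict with "K" (3x3 intrinsics, pixels), "k1" (the pictures are not rectified: a ray, as slopes to the right and down, at radius r is drawn at 1 + k1 r^2 times it, then the intrinsics apply), "R" (3x3) and "t" (3): a world point X has camera coordinates R X + t. Camera axes: x right, y down, z forward; pixel columns grow to the right and rows downward; lengths in m; the calibration is good to about 2 mm. A picture is of the moment at which its call begins. camera_model takes no time and is no camera call.
A pose or a line that the arm cannot do raises r.PlanningError and nothing moves.
- r.finish_job(): hands the job in; it is judged then, once.
The state is a dict: "time_s": time; "joint_positions": joint angles; "dq": joint speeds; "tau": joint torques, N m; "eef_pos": TCP position; "eef_rot": TCP orientation; "contact_force": force on the tool from outside, world axes, zero at the start; "torque": the same for the moment, N m; "grip_width": finger opening in m; "grip_force": force on a finger pad.
Only numpy, scipy, OpenCV 4.12 (cv2) and the standard library are available. Lean on these libraries where they do the work, as an engineer would, in place of code of your own. Each camera call takes 0.05 s, during which the arm holds its last target. There are 200 camera calls.

## Working session

There is one attempt and no reset: what is moved stays moved. The work goes in short steps, each a Python script; the robot and the scene stay as the last script left them, time stands still between calls to the robot, and variables do not carry over. Pictures are saved under pics/ and viewed, at most 10 in all, crops included, and the job is handed in when it is done.

```bash
mkdir -p pics; cat > h.py <<'E'
import numpy as np, cv2
from workcell import r, command_gripper, optics
def cm(n):
    c=optics.camera_model(n); return np.array(c["K"],float),float(c["k1"]),np.array(c["R"],float),np.array(c["t"],float)
def rays(n,uv):
    K,k1,R,t=cm(n); D=np.array([k1,0,0,0,0.])
    p=cv2.undistortPoints(np.array(uv,float).reshape(-1,1,2),K,D,None,None,None).reshape(-1,2)
    return np.c_[p,np.ones(len(p))]
def onplane(n,uv,z):
    K,k1,R,t=cm(n); d=rays(n,uv)@R; c=-R.T@t
    return c+d*((z-c[2])/d[:,2])[:,None]
def cloud(n,depth):
    K,k1,R,t=cm(n); v,u=np.mgrid[:480,:640]
    d=rays(n,np.c_[u.ravel(),v.ravel()])*depth.ravel()[:,None]
    return ((d-t)@R).reshape(480,640,3)
def shot(n,tag):
    im,d=optics.get_image(n); np.savez('/tmp/%s_%s.npz'%(tag,n),im=im,d=d)
    cv2.imwrite('pics/%s_%s.png'%(tag,n),im[:,:,::-1]); return im,d
E
python3 - <<'E'
from h import *
for n in("top","side"):
    shot(n,'a'); K,k1,R,t=cm(n); print(n,K.tolist(),k1,(-R.T@t).round(3),R[2].round(3))
print(r.read_state()["eef_rot"], r.tip_extent)
E
```

```text
top [[608.6582082039823, 0.0, 313.96836501500815], [0.0, 608.6582082039823, 240.87810404906202], [0.0, 0.0, 1.0]] -0.02082669535319246 [ 0.304 -0.027  1.532] [ 0.186  0.004 -0.982]
side [[442.90212758467567, 0.0, 316.45436313577113], [0.0, 442.90212758467567, 238.68695597803844], [0.0, 0.0, 1.0]] -0.039389589708295036 [0.038 0.88  0.844] [ 0.402 -0.713 -0.575]
[ 1.61699319e-01  9.86839847e-01 -6.32128289e-04 -2.14677724e-04] 0.025
```

View pics/a_top.png

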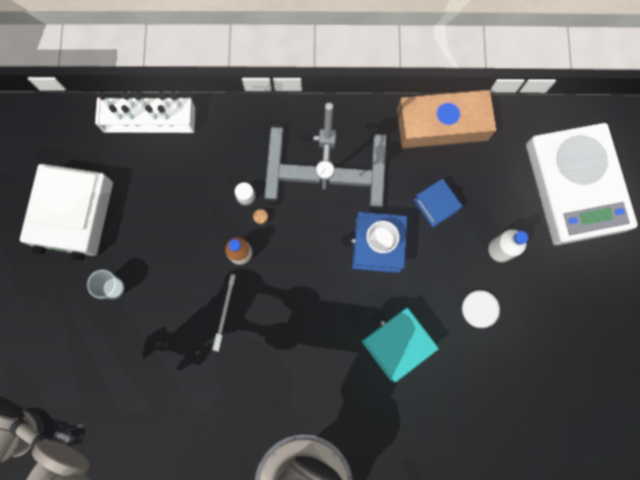

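View pics/a_side.png

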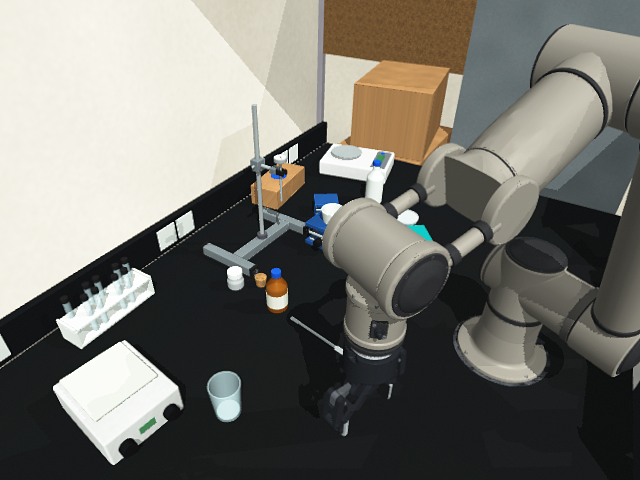

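Candidates for the jack in the top view are blue at (381,241) with the white tub on it and its knob at (350,240), small blue at (438,202), and turquoise at (400,345). The large blue one fits: it is not turquoise, it is the larger of the two blue ones, and it carries the tub. The stand's crossbar runs from about (280,174) to (372,178), and the dial head is at (325,170). The side view is partly hidden by the arm.

```bash
python3 - <<'E'
from h import *
f=np.load('/tmp/a_top.npz'); im,d=f['im'],f['d']; P=cloud('top',d)
cv2.imwrite('pics/crop1.png',cv2.resize(im[90:290,220:480],None,fx=3,fy=3,interpolation=cv2.INTER_CUBIC)[:,:,::-1])
hsv=cv2.cvtColor(im,cv2.COLOR_RGB2HSV); z=P[...,2]
blue=(hsv[...,0]>105)&(hsv[...,0]<125)&(hsv[...,1]>120)&(d>0)
win=np.zeros_like(blue); win[205:280,345:412]=1
m=blue&win; print('jack blue z pct',np.percentile(z[m],[5,25,50,75,95]).round(3))
m2=((blue&(abs(z-.08)<.008)&win)*255).astype(np.uint8)
cs,_=cv2.findContours(m2,0,2); c=max(cs,key=cv2.contourArea)
p=onplane('top',c.reshape(-1,2),.08)[:,:2]
print('top plate rect',cv2.minAreaRect((p*1000).astype(np.float32)))
# tub rim
tb=(z>.105)&(z<.135)&win&(d>0); cs,_=cv2.findContours((tb*255).astype(np.uint8),0,2); c=max(cs,key=cv2.contourArea)
print('tub',cv2.minEnclosingCircle((onplane('top',c.reshape(-1,2),.122)[:,:2]*1000).astype(np.float32)))
# small blue
w=np.zeros_like(blue); w[175:230,410:465]=1; m=blue&w
print('small',np.percentile(z[m],[5,50,95]).round(3)); cs,_=cv2.findContours((m*255).astype(np.uint8),0,2); c=max(cs,key=cv2.contourArea)
print(cv2.minAreaRect((onplane('top',c.reshape(-1,2),np.median(z[m]))[:,:2]*1000).astype(np.float32)))
# stand: z 20..40
w=np.zeros_like(blue); w[120:215,262:392]=1
m=w&(abs(z-.03)<.008)&(d>0); u8=(m*255).astype(np.uint8)
cv2.imwrite('/tmp/st.png',u8)
q=onplane('top',np.argwhere(m)[:,::-1],.03)[:,:2]
print('stand n',len(q),'rect',cv2.minAreaRect((q*1000).astype(np.float32)))
# crossbar front edge: lowest stand pixel per column between feet
uv=[]
for u in list(range(290,316))+list(range(334,366)):
    v=np.where(m[150:,u])[0]
    if len(v): uv.append((u,150+v.max()+.5))
e=onplane('top',uv,.03)[:,:2]; l=cv2.fitLine((e*1000).astype(np.float32),cv2.DIST_HUBER,0,.01,.01).ravel(); print('front edge',l, 'yaw',np.degrees(np.arctan2(-l[0],l[1])) if l[1]>0 else np.degrees(np.arctan2(l[0],-l[1])))
# feet inner edges
for a,b,side in((262,300,1),(355,392,0)):
    uv=[]
    for v in list(range(140,160))+list(range(186,198)):
        u=np.where(m[v,a:b])[0]
        if len(u): uv.append((a+u.max()+.5 if side else a+u.min()-.5,v))
    e=onplane('top',uv,.03)[:,:2]; print('foot inner',cv2.fitLine((e*1000).astype(np.float32),cv2.DIST_HUBER,0,.01,.01).ravel())
# dial head
dm=(z>.31)&(z<.345)&w; cs,_=cv2.findContours((dm*255).astype(np.uint8),0,2)
if cs:
  c=max(cs,key=cv2.contourArea); print('dial',cv2.minEnclosingCircle((onplane('top',c.reshape(-1,2),.33)[:,:2]*1000).astype(np.float32)))
E
```

```text
jack blue z pct [0.01  0.078 0.081 0.083 0.087]
top plate rect ((583.8088989257812, -181.72201538085938), (120.55371856689453, 131.07395935058594), 85.50167083740234)
tub ((584.0654296875, -182.33921813964844), 37.748966217041016)
small [0.006 0.054 0.06 ]
((685.1810302734375, -329.9149169921875), (91.86764526367188, 96.18340301513672), 33.39402770996094)
stand n 2898 rect ((769.9321899414062, -46.93011474609375), (301.55792236328125, 245.1703643798828), 86.2642822265625)
front edge [ 6.215826e-02  9.980663e-01  7.449681e+02 -5.685400e+01] yaw -3.563703
foot inner [ 9.9796981e-01 -6.3688636e-02  7.8932892e+02  7.0648575e+01]
foot inner [ 9.9813515e-01 -6.1042994e-02  7.9261987e+02 -1.6895816e+02]
dial ((681.4979248046875, -42.852699279785156), 19.561365127563477)
```

View pics/crop1.png

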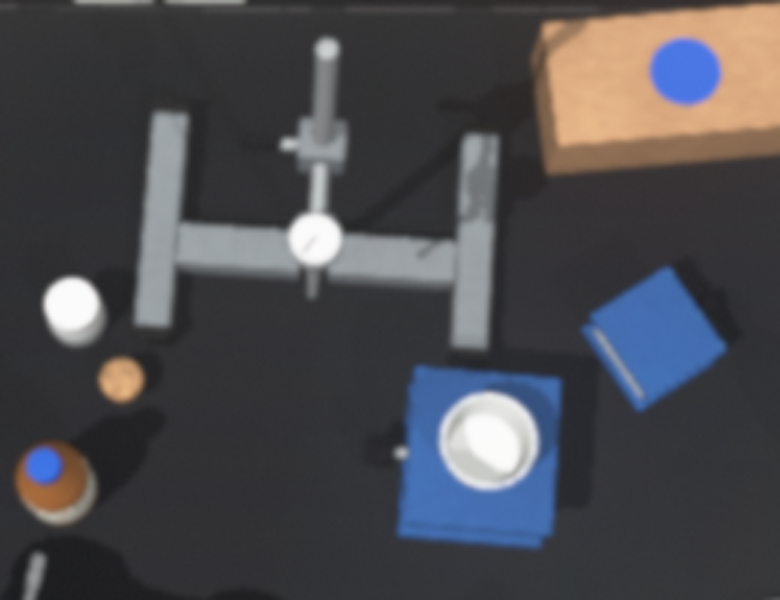

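The crop shows the large blue jack with its knob on the left (+y) side at crop (400,452), and the stem and dial in front of the crossbar. The measured sizes match: plate 120.6 × 131 mm, tub 75.5 mm diameter, gap 239.6 mm. Small blue measures only 92 × 96 mm. Next I check the open fingertip extent and the reachability of both pushes.

```bash
cat >> h.py <<'E'
from scipy.spatial.transform import Rotation as Ro
TH=np.radians(-3.56); U=np.array([np.cos(TH),np.sin(TH),0]); V=np.array([-np.sin(TH),np.cos(TH),0]); Z=np.array([0,0,1.])
STEM=np.array([.6812,-.0426,0])
def pose(c,p,tip,s=1,tilt=np.radians(15),lip=.011):
    """TCP pose with the leading fingertip edge at c (m), pushing along p; tip = TCP to fingertips"""
    z=-np.cos(tilt)*Z+np.sin(tilt)*p; y=s*np.cross(Z,p); x=np.cross(y,z)
    f=x*np.sign(x@p)
    return c-tip*z-lip*f, Ro.from_matrix(np.c_[x,y,z]).as_quat()
E
python3 - <<'E'
from h import *
f=np.load('/tmp/a_side.npz'); P=cloud('side',f['d']); e=np.array(r.read_state()["eef_pos"]); print(e,r.read_state()["grip_width"])
m=(f['d']>0)&(np.linalg.norm(P[...,:2]-e[:2],axis=-1)<.08)&(P[...,2]>.15)&(P[...,2]<.4)
print('finger z low',np.sort(P[...,2][m])[:12].round(3), m.sum())
f=np.load('/tmp/a_top.npz'); P=cloud('top',f['d'])
for n,(u,v) in dict(washcap=(520,237),bottle=(235,245),stopper=(260,216)).items(): print(n,P[v,u].round(3))
J=np.array([.5838,-.1817,0])
for tip in(.025,.012):
  for s in(1,-1):
    for nm,c,p in(("y0",J-V*.075+Z*.073,V),("y1",STEM-U*.088-V*.06+Z*.073,V),("x0",STEM-U*.168+Z*.073,U),("x1",STEM-U*.065+Z*.073,U)):
        a,q=pose(c,p,tip,s); k=r.solve_ik(a,q); k2=r.solve_ik(a+Z*.12,q)
        print(tip,s,nm,a.round(3),None if k is None else np.round(k,2),k2 is not None)
E
```

```text
[0.1673797  0.4972874  0.25571407] 0.08567137425365907
finger z low [0.244 0.244 0.244 0.244 0.244 0.245 0.245 0.246 0.246 0.246 0.246 0.247] 3117
washcap [ 0.574 -0.492  0.171]
bottle [0.559 0.163 0.127]
stopper [0.653 0.116 0.028]
0.025 1 y0 [ 0.578 -0.274  0.094] [-0.66  0.76  1.28  0.23  1.25  2.46] True
0.025 1 y1 [ 0.589 -0.114  0.094] [-0.44  0.67  1.47  0.27  1.11  2.63] True
0.025 1 x0 [ 0.496 -0.031  0.094] [-0.24  0.4   2.01  0.1   0.47 -1.84] True
0.025 1 x1 [ 0.599 -0.038  0.094] [-0.21  0.55  1.74  0.07  0.6  -1.77] True
0.025 -1 y0 [ 0.578 -0.274  0.094] [-0.66  0.76  1.28  0.23  1.25 -0.69] True
0.025 -1 y1 [ 0.589 -0.114  0.094] [-0.44  0.67  1.47  0.27  1.11 -0.51] True
0.025 -1 x0 [ 0.496 -0.031  0.094] [-0.24  0.4   2.01  0.1   0.47  1.3 ] True
0.025 -1 x1 [ 0.599 -0.038  0.094] [-0.21  0.55  1.74  0.07  0.6   1.37] True
0.012 1 y0 [ 0.578 -0.27   0.082] [-0.66  0.78  1.3   0.23  1.23  2.45] True
0.012 1 y1 [ 0.589 -0.111  0.082] [-0.43  0.69  1.48  0.28  1.08  2.63] True
0.012 1 x0 [ 0.5   -0.031  0.082] [-0.24  0.43  2.02  0.11  0.44 -1.85] True
0.012 1 x1 [ 0.603 -0.038  0.082] [-0.21  0.57  1.74  0.07  0.58 -1.77] True
0.012 -1 y0 [ 0.578 -0.27   0.082] [-0.66  0.78  1.3   0.23  1.23 -0.69] True
0.012 -1 y1 [ 0.589 -0.111  0.082] [-0.43  0.69  1.48  0.28  1.08 -0.51] True
0.012 -1 x0 [ 0.5   -0.031  0.082] [-0.24  0.43  2.02  0.11  0.44  1.3 ] True
0.012 -1 x1 [ 0.603 -0.038  0.082] [-0.21  0.57  1.74  0.07  0.58  1.37] True
```

Open fingertips measure at z = 0.244, which is 12 mm ahead of the TCP. I'll use 12 mm and push sideways first, with the stop set a little short.

```bash
cat >> h.py <<'E'
def look(tag):
    im,d=shot('top',tag); P=cloud('top',d); z=P[...,2]; hsv=cv2.cvtColor(im,cv2.COLOR_RGB2HSV)
    m=(hsv[...,0]>105)&(hsv[...,0]<125)&(hsv[...,1]>120)&(abs(z-.08)<.01)&(P[...,1]>-.27)&(P[...,1]<.06)&(P[...,0]<.76)
    cs,_=cv2.findContours((m*255).astype(np.uint8),0,2); c=np.vstack([k for k in cs if cv2.contourArea(k)>30])
    (x,y),(w,h),a=cv2.minAreaRect((onplane('top',c.reshape(-1,2),.08)[:,:2]*1000).astype(np.float32))
    yaw=(a+45)%90-45
    tb=(z>.105)&(z<.135)&(abs(P[...,0]-x/1000)<.08)&(abs(P[...,1]-y/1000)<.08)
    cs,_=cv2.findContours((tb*255).astype(np.uint8),0,2); t=cv2.minEnclosingCircle((onplane('top',max(cs,key=cv2.contourArea).reshape(-1,2),.122)[:,:2]*1000).astype(np.float32))
    J=np.array([x,y,0])/1000; D=J-STEM
    print('jack',np.round([x,y,w,h,yaw],1),'rel stem u,v mm',round(D@U*1e3,1),round(D@V*1e3,1),'yaw err',round(yaw-np.degrees(TH),2),'tub',np.round(t[0],1),round(t[1],1))
    return J,yaw
def st(l=''):
    s=r.read_state(); print(l,'t',round(s["time_s"],2),'F',np.round(s["contact_force"],1),'p',np.round(s["eef_pos"],4))
E
python3 - <<'E'
from h import *
J=np.array([.5838,-.1817,0]); T=.012
r.movej([-.66,.342,1.524,0,1.275,-.69]); st('swing')
a,q=pose(J-V*.078+Z*.073,V,T,-1)
r.reach(a+Z*.11,q); st('above')
r.move_straight(a,q,speed=.08); st('down')
b,_=pose(J-V*.045+Z*.073,V,T,-1)
print(r.move_straight(b,q,speed=.03,max_force=12)); st('pushed 15')
look('b')
E
```

```text
swing t 2.95 F [-0.3 -0.5 -0.8] p [ 0.4576 -0.2576  0.2564]
above t 3.56 F [0.2 0.8 0.8] p [ 0.5779 -0.2728  0.1911]
down t 5.08 F [ 0.4 -0.9 -0. ] p [ 0.5784 -0.2735  0.0824]
False
pushed 15 t 6.33 F [ 0.2 -2.5  0.4] p [ 0.5801 -0.2403  0.0817]
jack [ 583.7 -165.9  120.7  131.4   -3.7] rel stem u,v mm -89.6 -129.1 yaw err -0.18 tub [ 584.1 -166.3] 37.7
```

The jack squared up and moved exactly as predicted. I'll finish the sideways push.

```bash
python3 - <<'E'
from h import *
s=r.read_state(); p,q=np.array(s["eef_pos"]),s["eef_rot"]
e=p+V*.128; e[2]=.0822
print(r.move_straight(e,q,speed=.04,max_force=12)); st('end')
J,y=look('c')
r.move_straight(e-V*.03,q,speed=.08); r.move_straight(e-V*.03+Z*.11,q,speed=.15); st('up')
E
```

```text
False
end t 9.73 F [-0.4 -3.4 -2. ] p [ 0.5881 -0.1127  0.0822]
jack [591.5 -38.5 119.3 131.3  -3.6] rel stem u,v mm -89.7 -1.5 yaw err -0.03 tub [592.  -38.5] 37.7
up t 11.19 F [ 0.3  0.7 -0.7] p [ 0.5858 -0.1422  0.1913]
```

View pics/c_top.png

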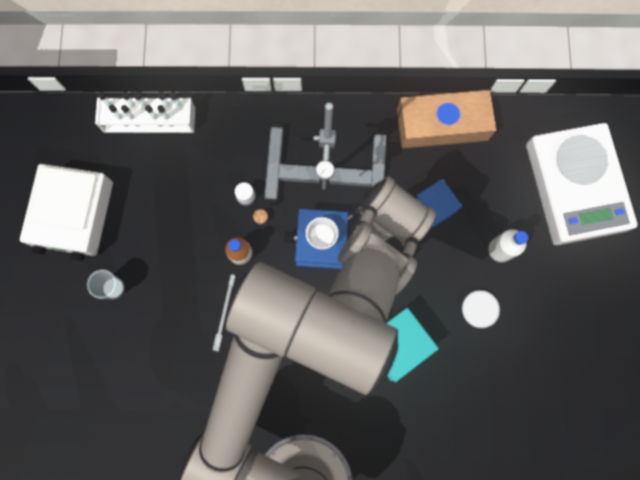

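The picture shows the jack at (322,238), in front of the gap and lined up with the stem at (325,170). I now go behind it and push forward.

```bash
python3 - <<'E'
from h import *
J=np.array([.5915,-.0385,0]); T=.012
s=r.read_state(); p=np.array(s["eef_pos"])
a,q=pose(J-U*.085+Z*.072,U,T,-1)
r.move_straight([.49,-.16,.21],s["eef_rot"],speed=.15); st('via')
r.reach(a+Z*.12,q); r.move_straight(a,q,speed=.1); st('down')
b,_=pose(J-U*.045+Z*.072,U,T,-1)
print(r.move_straight(b,q,speed=.03,max_force=10)); st('pushed 20')
look('d')
E
```

```text
via t 12.01 F [-0.2  0.2  0.1] p [ 0.4905 -0.16    0.2098]
down t 15.06 F [-0.5 -0.4  0.2] p [ 0.4933 -0.0325  0.0813]
False
pushed 20 t 16.54 F [-4.7 -0.   3.7] p [ 0.5318 -0.0345  0.0803]
jack [611.1 -39.6 119.7 130.7  -3.4] rel stem u,v mm -70.2 -1.3 yaw err 0.12 tub [611.2 -40. ] 37.8
```

```bash
python3 - <<'E'
from h import *
s=r.read_state(); p,q=np.array(s["eef_pos"]),s["eef_rot"]
p[2]=.081
e=p+U*.064
print(r.move_straight(e,q,speed=.035,max_force=9)); st('near'); look('e')
for i in range(6):
    e=e+U*.002
    h=r.move_straight(e,q,speed=.008,max_force=4); st(str(h))
    if h: break
look('f')
E
```

```text
False
near t 18.54 F [-3.6  0.3  3.6] p [ 0.5946 -0.0382  0.0803]
jack [678.9 -43.6 119.8 116.4  -3.9] rel stem u,v mm -2.3 -1.2 yaw err -0.3 tub [673.7 -44. ] 37.9
False t 18.99 F [-4.9  0.6  1.6] p [ 0.5968 -0.0383  0.0804]
False t 19.39 F [-3.6  0.7 -0.4] p [ 0.599  -0.0385  0.0804]
False t 19.79 F [-3.1 -0.3 -2.5] p [ 0.6019 -0.0389  0.0809]
True t 20.09 F [-0.1  0.5  0.1] p [ 0.6026 -0.0387  0.0803]
jack [688.  -44.5 119.1 115.1  -3.6] rel stem u,v mm 6.9 -1.4 yaw err -0.09 tub [682. -44.] 38.1
```

```bash
python3 - <<'E'
from h import *
s=r.read_state(); e,q=np.array(s["eef_pos"]),s["eef_rot"]; e[2]=.081
for i in range(5):
    e=e+U*.001
    h=r.move_straight(e,q,speed=.006,max_force=6); st(str(h))
    if h: break
look('g')
E
```

```text
False t 20.81 F [-2.2 -0.3 -0.4] p [ 0.6031 -0.0387  0.0807]
True t 21.04 F [ 1.   0.1 -0.2] p [ 0.6028 -0.0385  0.08  ]
jack [689.2 -44.5 119.1 112.6  -3.6] rel stem u,v mm 8.1 -1.4 yaw err -0.09 tub [681.8 -44. ] 38.3
```

It stopped on force at the same place and the tub did not advance, so the base is against the crossbar. I'll back off and check.

```bash
python3 - <<'E'
from h import *
s=r.read_state(); e,q=np.array(s["eef_pos"]),s["eef_rot"]
r.move_straight(e-U*.05,q,speed=.06); r.move_straight(e-U*.11+Z*.15,q,speed=.15)
j=np.array(r.read_state()["joint_positions"]); j[0]=-.9; r.movej(j); st('clear')
look('h'); im,d=shot('side','h')
cv2.imwrite('pics/h_crop.png',cv2.resize(im[90:290,190:410],None,fx=3,fy=3)[:,:,::-1][:,:])
t=np.load('/tmp/h_top.npz')['im']; cv2.imwrite('pics/h_tcrop.png',cv2.resize(t[100:300,210:470],None,fx=3,fy=3)[:,:,::-1])
E
```

```text
clear t 24.5 F [-0.6 -0.3  0.6] p [ 0.3727 -0.3236  0.2289]
jack [680.5 -43.7 120.  129.   -3.3] rel stem u,v mm -0.6 -1.1 yaw err 0.29 tub [682. -44.] 38.1
```

View pics/h_tcrop.png

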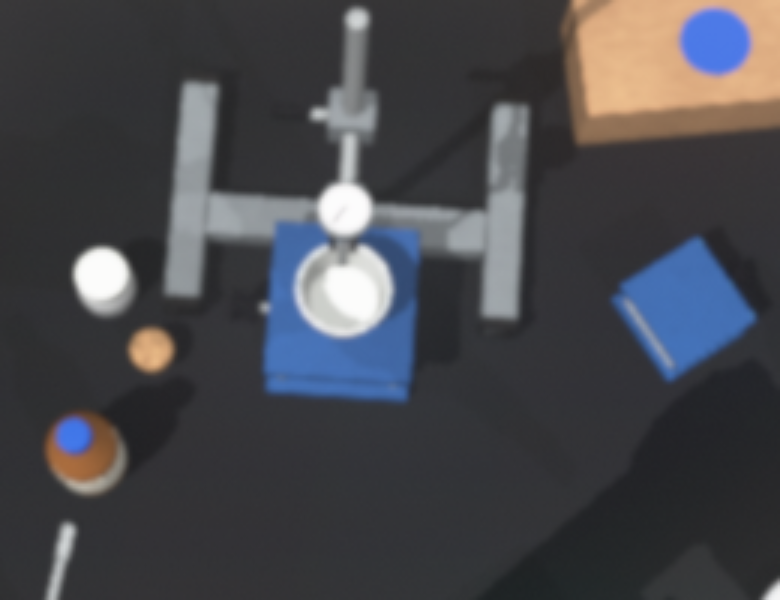

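View pics/h_crop.png

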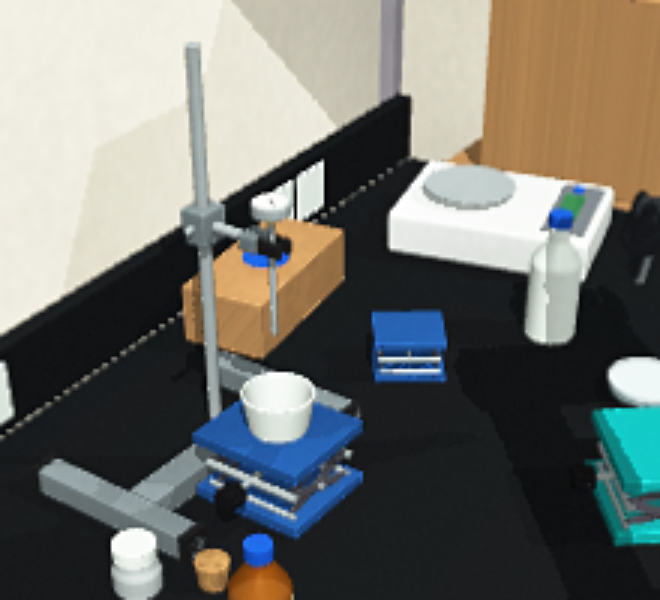

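The pictures show the jack against the crossbar, square and centred between the feet. The tub, at top crop (344,288), is under the stem, and the bystanders are where they were. Measured offsets from the stem are about 1 mm, with 0.3° of yaw error. I'm handing in.

```bash
python3 -c "
from h import *
print(r.finish_job())"
```

```text
the job is handed in; nothing more can be done
None
```

The job is handed in at about 25 s (no verdict was returned): by my last measurements the jack's base is against the crossbar and square to it within about 0.3°, with the tub within about 2 mm of the stem, and nothing else on the bench looked moved.

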